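Sweep used tube caps into the bench scoop

TASK

With the fingertips, sweep the three loose blue tube caps across the lab bench, over the low front lip and wholly into the steel scoop. Slide the caps gently along the bench: do not pinch them, lift them or knock them flying. Leave everything else standing where it is.

Things in the scene. Friction and masses are not known exactly. Their poses are not given: they have to be found in the camera images.
- cap1_center (a point): a used screw cap of a 50 ml centrifuge tube, bright blue, a round disc with a finely ribbed edge and a white ring on its top, 34 mm in diameter and 15 mm high, 10 to 18 g, lying flat and loose on the bench, one of three alike. This point is its centre, 7.5 mm above its underside
- cap2_center (a point): a used screw cap of a 50 ml centrifuge tube, bright blue, a round disc with a finely ribbed edge and a white ring on its top, 34 mm in diameter and 15 mm high, 10 to 18 g, lying flat and loose on the bench, one of three alike. This point is its centre, 7.5 mm above its underside
- cap3_center (a point): a used screw cap of a 50 ml centrifuge tube, bright blue, a round disc with a finely ribbed edge and a white ring on its top, 34 mm in diameter and 15 mm high, 10 to 18 g, lying flat and loose on the bench, one of three alike. This point is its centre, 7.5 mm above its underside
- scoop: stainless bench scoop (like a dustpan), 200 mm deep (its x) by 230 mm wide (its y), held by suction feet: it does not move. Origin: on the bench under the middle of the pan; +x points from the open mouth to the back, where a black handle sticks out 135 mm, 58 mm high. Side walls 3 mm thick, inner faces at y = +-0.112 m, 16 mm high at the mouth rising to 45 mm; back wall 45 mm, inner face at x = +0.097
- scoop_mouth (a point): the middle of the scoop's front lip (scoop x = -0.100 m), on the bench surface; axes as the scoop. The mouth is open over 224 mm; the floor starts here flush with the bench, rises as a ramp to 4 mm height 40 mm inside, then is level
- jar: bystander, loose: a squat amber jar with a white cap, 42 mm in diameter, 50 mm high, standing among the caps. Origin: centre of its underside
- microtubes: bystander, loose: an orange block of microtubes with white lids, 60 mm (its x) by 100 mm (its y), 32 mm high. Origin: centre of its underside
- tube: bystander, loose and easily tipped: a clear 50 ml tube standing on its skirt, white cap, 34 mm in diameter at the cap, 117 mm high. Origin: centre of its underside
- tipbox: bystander, loose: a pipette tip box, green base and clear lid, 85 mm (its x) by 122 mm (its y), 62 mm high. Origin: centre of its underside
- bucket: bystander, loose: a black centrifuge bucket with a green tube insert and two steel trunnions, 116 mm in diameter (138 mm over the trunnions), 146 mm high. Origin: centre of its underside
- marker: bystander, loose: a white marker pen with a black cap lying on the bench, 125 mm long (its y), 13 mm thick, 15 mm high with its clip. Origin: on the bench under its middle
Things that resemble listed ones, but are neither listed nor needed, are in the scene too. What is shaped like the part that bears cap2_center but brown or pink is not meant.

How it is judged (in metres and radians):
At the end, for the whole second after the job is handed in: All three caps lie at rest in the scoop, behind its front lip (each cap's centre at least 20 mm inside the lip's edge, between the side and back walls, centre below 30 mm height); every bystander stands within 15 mm of where it was and within 0.2 rad of its upright (x of cap1_center in the frame of scoop between -0.08 and 0.097 m and y of cap1_center in the frame of scoop between -0.112 and 0.112 m and height (world z) of each of cap1_center, cap2_center, cap3_center below 0.03 m and linear speed of each of cap1, cap2, cap3 below 0.02 m/s and x of cap2_center in the frame of scoop between -0.08 and 0.097 m and y of cap2_center in the frame of scoop between -0.112 and 0.112 m and x of cap3_center in the frame of scoop between -0.08 and 0.097 m and y of cap3_center in the frame of scoop between -0.112 and 0.112 m and distance of each of jar, microtubes, tube, tipbox, bucket, marker from where it was at the start of the episode below 0.015 m and angle between each of jar, microtubes, tube, tipbox, bucket, marker's own z axis and vertical below 0.2 rad); the robot touches nothing.
It fails at once if a cap is lifted (its centre more than 33 mm above the bench) (height (world z) of any of cap1_center, cap2_center, cap3_center above 0.033 m).
It fails at once if a cap is knocked flying (faster than 0.6 m/s) (linear speed of any of cap1, cap2, cap3 above 0.6 m/s).
It fails at once if a cap is pinched, crushed or jammed by the fingers (more than 15 N) (contact force between the fingers and cap1 above 15 N or contact force between the fingers and cap2 above 15 N or contact force between the fingers and cap3 above 15 N).
It fails at once if something else on the bench is moved by more than 15 mm (distance of any of jar, microtubes, tube, tipbox, bucket, marker from where it was at the start of the episode above 0.015 m).
It fails at once if something else on the bench is tipped (angle between any of jar, microtubes, tube, tipbox, bucket, marker's own z axis and vertical above 0.2 rad).
It also fails if it takes over 54 s, if anything falls off the work surface, if the arm or the gripper's body presses on something with over 40 N, if the wrist force passes 120 N, or if a joint passes its speed limit or range.

ROBOT

A 6-joint arm with a two-finger parallel gripper is mounted at the origin on the work surface. World frame = base frame: x ahead of the robot, y to its left, z up, the work surface at z = 0. Lengths are in mm, angles in degrees, forces in N, time in s.
With the tool pointing down it reaches from about 325 to 875 mm from the base axis. Payload 4.4 kg.
Tool frame: the origin (TCP) lies at the very end of the fingers, on their centre line; the grasp point (between the pads) lies 19 mm behind it; z points along the fingers, y is the direction in which the jaws open and shut (so a half turn about z gives the same grasp; the last joint's range is limited). The gripper opens to 85 mm and grips with 20 to 120 N. Pads are 22 mm wide; open, the fingers measure 114 mm over their backs; the gripper's body (76 mm by 85 mm) begins 54 mm behind the grasp point. The pads swing forward as they close: fully open they stand 13 mm farther back than shut.
Start: joints at [-85.858, 11.837, 88.321, -0, 79.842, -8.623], TCP at [127.04, -560.792, 196.582] pointing down, gripper open.
Joint ranges: [-156.59, 156.59], [-49.26, 127.26], [12.9, 141.05], [-63.56, 243.56], [4.71, 150.69], [-161.64, 161.64]. Speed limits (degrees/s): [159.86, 159.86, 180, 180, 180, 180].

INTERFACE

Orientations are given as [roll, pitch, yaw] about the fixed x, y, z axes, in that order (R = Rz(yaw) Ry(pitch) Rx(roll)).
In Python, from bench import get_state, get_image, job_done, spot_in gives the robot as it stands.
- The arm moves only by the shell command python3 -m inch 'ROWS' [FORCE]. ROWS is JSON, a list of rows, each a list of 7 numbers: the closure, from -1 (fully open) to 1 (shut), then the shift along the world's x, y, z in cm, then the turn, a rotation vector about the world's x, y, z in rad. In form: [[claw, x, y, z, ax, ay, az], ...]. A call has 1 to 10 rows; each row is the pose to reach, as a shift and turn from the pose measured when the call began; what a row does not reach only later rows make up. A row lasts 1/10 s, in which the tool goes at most 50 mm and 8.59 degrees, less where a joint would pass 70% of its speed; a pose out of reach is approached as far as the arm can. A call with a gripper value outside its range is refused whole. The fingers move at their own pace and stop on an object; FORCE is the grip in N (left out, the last holds). Time passes only in rows, so rows that repeat a pose let the fingers close. It gives the time, the measured TCP pose, the force and the opening at its end, in the units of the state.
- get_state(): the state, without advancing time (a new reading comes with each control period).
- get_image(name): name is "scene" or "top" or "wrist"; returns a dict with "frame" (384x512x3 uint8, red, green, blue), "intrinsics" (3x3 intrinsics, pixels), "xyz" and "rotation" of the camera in the world; the wrist camera has in their place "tool_from_camera" (4x4, takes a point from camera to tool coordinates, whose origin is the TCP and whose axes are the flange's). Camera axes: x right, y up, looking along -z (the intrinsics and any distortion apply to the point x, -y, -z); pixel columns grow to the right and rows downward; lengths in mm; the calibration is good to about 2 mm. A picture is of the moment at which its call begins: read the wrist's pose just before it. There is no depth.
- job_done(): hands the job in, once; it reports no verdict.
Trained networks look in the newest picture that a camera, given by its name, has taken for a name from the list of things; names that differ only in an ending like _2 or _b are one class to them, and where a whole thing is asked for, a point or a joint stands for the part that bears it (a point fixed in the world has none). Each returns a list of dicts, best first, with "confidence" (0 to 1); they miss things now and then, are a little off and sometimes report something else, mostly with a low value. They report only what shows in the picture. A call takes as long as a camera call. They do not tell look-alikes from the thing itself.
- spot_in(camera, label): "uv" ([column, row] in pixels, amid what is visible of it).
The state is a dict: "t": time; "qpos": joint angles; "qd": joint speeds; "effort": joint torques, N m; "tcp_pos": TCP position; "eef_rot": TCP orientation; "force": force on the tool from outside, world axes, zero at the start; "torque": the same for the moment, N m; "gripper_width": finger opening in mm.
Only numpy, scipy, OpenCV 4.12 (cv2) and the standard library are available. Lean on these libraries where they do the work, as an engineer would, in place of code of your own. Each camera call takes 0.05 s, during which the arm holds its last target. There are 200 camera calls.

## Working session

There is one attempt and no reset: what is moved stays moved. The work goes in short steps, Python scripts to look and compute and a shell command to move; the robot and the scene stay as the last step left them, time stands still between calls to the robot, and variables do not carry over. Pictures are saved under pics/ and viewed, about 8 in all and at most 12, crops included, and the job is handed in when it is done.

```bash
mkdir -p pics
cat > h.py <<'E'
import numpy as np, cv2
from bench import get_state,get_image,job_done,spot_in
def ray(im,uv,z):
    K=np.array(im["intrinsics"]);R=np.array(im["rotation"]);
    if R.shape!=(3,3):
        from scipy.spatial.transform import Rotation as Ro; R=Ro.from_euler('xyz',R,degrees=True).as_matrix()
    c=np.array(im["xyz"]);p=np.linalg.inv(K)@[uv[0],uv[1],1]
    d=R@[p[0],-p[1],-p[2]]
    return c+d*(z-c[2])/d[2]
def save(im,n): cv2.imwrite(f"pics/{n}.png",im["frame"][:,:,::-1])
E
python3 - <<'E'
from h import *
for cam in("top","scene"):
    im=get_image(cam);save(im,cam+"0")
    print(cam,im["xyz"],im["rotation"],[k for k in im])
    for l,z in(("cap1_center",7.5),("scoop",10),("jar",25),("microtubes",16),("tube",60),("tipbox",30),("bucket",75),("marker",7)):
        for d in spot_in(cam,l)[:5]: print(l,np.round(d["uv"]),round(d["confidence"],2),np.round(ray(im,d["uv"],z)[:2]))
print(get_state()["tcp_pos"],get_state()["eef_rot"])
E
```

```text
top [387.61769759 -51.73665025 843.44467247] [ 11.40721141   0.37726603 -88.93760525] ['frame', 'intrinsics', 'xyz', 'rotation']
cap1_center [208. 192.] 0.44 [542.  59.]
scoop [420. 129.] 0.74 [ 707. -451.]
scoop [ 77. 219.] 0.64 [472. 363.]
scoop [300. 184.] 0.18 [ 564. -158.]
jar [299. 184.] 0.85 [ 561. -154.]
microtubes [396. 224.] 0.56 [ 473. -378.]
tube [217.  89.] 0.97 [778.  41.]
tipbox [305.  91.] 0.83 [ 793. -170.]
bucket [418. 125.] 0.91 [ 690. -417.]
bucket [297. 158.] 0.6 [ 609. -143.]
bucket [219.  88.] 0.5 [774.  35.]
marker [138.  99.] 0.82 [774. 246.]
scene [942.82196443 381.72958541 978.97616317] [ 30.87075837  -0.37475431 137.92664421] ['frame', 'intrinsics', 'xyz', 'rotation']
cap1_center [286. 219.] 0.58 [530.  62.]
scoop [393. 287.] 0.77 [467. 373.]
jar [228. 168.] 0.81 [ 546. -163.]
microtubes [202. 115.] 0.81 [ 471. -376.]
tube [210. 262.] 0.62 [771.  39.]
tipbox [154. 216.] 0.71 [ 793. -170.]
bucket [137. 128.] 0.56 [ 671. -414.]
marker [271. 331.] 0.77 [763. 248.]
marker [208. 188.] 0.69 [ 626. -156.]
marker [136. 125.] 0.65 [ 645. -487.]
marker [256. 154.] 0.16 [ 445. -155.]
[ 127.02476386 -560.79182922  196.58220665] [-1.79998767e+02 -1.06773506e-03  1.27627828e+01]
```

```bash
python3 -c "
import cv2
for n in('top0','scene0'):
    cv2.imwrite(f'pics/{n}b.png',cv2.resize(cv2.imread(f'pics/{n}.png'),(800,600),interpolation=cv2.INTER_CUBIC))"
```

```text
(no output)
```

View pics/top0b.png

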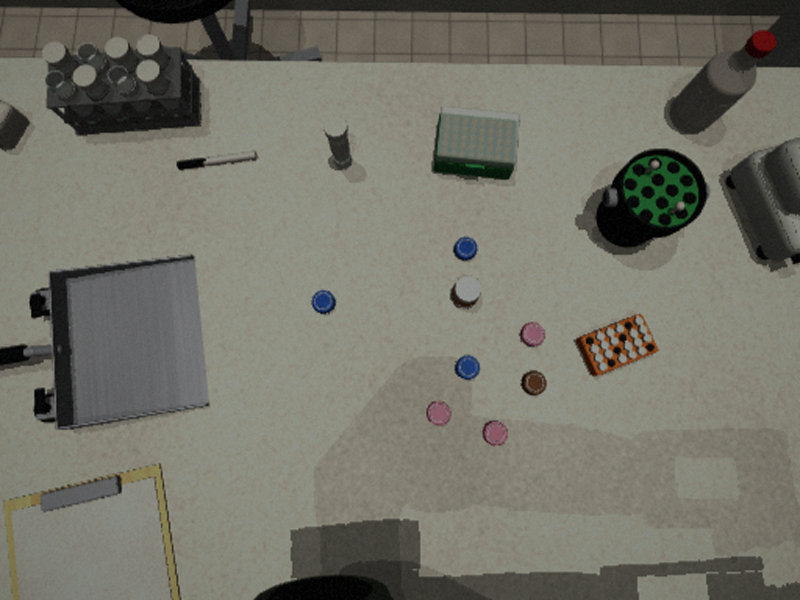

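View pics/scene0b.png

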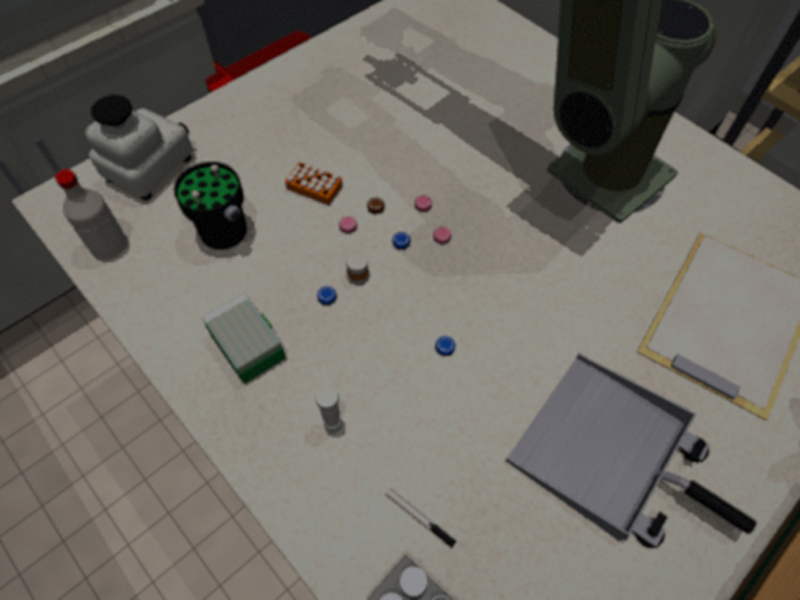

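Top view (800-scale): three blue caps at (466,248), (323,301) and (467,367); jar at (467,291) between the two right-hand caps. The scoop mouth runs from (193,257) to (208,405) and opens right (towards -y). The pink and brown caps are look-alikes. Next I'll measure the blobs in both cameras.

```bash
cat >> h.py <<'E'
def blue(im,z=7.5,amin=40):
    hsv=cv2.cvtColor(im["frame"],cv2.COLOR_RGB2HSV)
    m=cv2.inRange(hsv,(100,130,40),(125,255,255)); m=cv2.morphologyEx(m,cv2.MORPH_CLOSE,np.ones((5,5)))
    n,_,st,c=cv2.connectedComponentsWithStats(m)
    return [(np.round(c[i],1),st[i,4],np.round(ray(im,c[i],z)[:2],1)) for i in range(1,n) if st[i,4]>amin]
E
python3 - <<'E'
from h import *
im=get_image("top");print(im["intrinsics"])
for b in blue(im,9): print(*b)
s=512/800
for n,p,z in [("mouthL",(193,257),16),("mouthR",(208,405),16),("backL",(52,272),45),("backR",(58,428),45),("jartop",(467,290),50),("pink",(533,334),15),("pink",(438,413),15),("pink",(495,432),15),("brown",(534,383),15),("tubebase",(341,162),0),("tipbox nearL",(434,175),0),("tipbox nearR",(514,178),0)]:
    print(n,np.round(ray(im,np.array(p)*s,z)[:2]))
im=get_image("scene")
for b in blue(im,9): print(*b)
for n,p,z in [("mouthL",(511,461),16),("mouthR",(580,357),16),("backL",(625,534),45),("backR",(692,415),45),("jartop",(358,263),50)]:
    print(n,np.round(ray(im,np.array(p)*s,z)[:2]))
E
```

```text
[[359.34409649   0.         251.45355016]
 [  0.         359.34409649 186.67739298]
 [  0.           0.           1.        ]]
[297.7 158.6] 149 [ 626.7 -153.1]
[206.5 192.8] 158 [539.3  62.7]
[298.9 234.9] 171 [ 444.4 -154.5]
mouthL [603. 263.]
mouthR [383. 221.]
backL [569. 457.]
backR [348. 418.]
jartop [ 552. -150.]
pink [ 494. -252.]
pink [ 377. -112.]
pink [ 352. -193.]
brown [ 423. -251.]
tubebase [769.  44.]
tipbox nearL [ 749. -105.]
tipbox nearR [ 746. -233.]
[256.6 154. ] 74 [ 444.2 -152.7]
[209.  189.1] 84 [ 626.1 -150.9]
[284.6 221.3] 93 [539.2  63.7]
mouthL [606. 278.]
mouthR [387. 234.]
backL [573. 461.]
backR [352. 420.]
jartop [ 555. -144.]
```

Both cameras agree on the caps: A (539,63), B (626,-152), C (444,-154). The jar is at (553,-147) and the scoop mouth's middle at about (493,242), with scoop +x along (-0.18,0.98). I'll straddle each cap from behind with the fingers about 25 mm apart and sweep in the order A, C, B. First comes the transit above cap A, turned to yaw 90.

```bash
python3 -m inch '[[0.41,4,5.6,0,0,0,0.14],[0.41,7,9.8,0,0,0,0.28],[0.41,10,14,0,0,0,0.42],[0.41,13,18.2,0,0,0,0.56],[0.41,16,22.4,0,0,0,0.7],[0.41,19,26.6,0,0,0,0.84],[0.41,22,30.7,0,0,0,0.98],[0.41,25,34.9,0,0,0,1.12],[0.41,28,39,0,0,0,1.25],[0.41,31,43.2,0,0,0,1.348]]' 20; python3 -c "
from h import *
s=get_state();print(s['gripper_width'],s['tcp_pos'],s['eef_rot'],s['qpos'])"
```

```text
t: 2.0
tcp_pos: [419.6, -152.8, 197.1]
eef_rot: [179.9, 0.1, 90.3]
force: [0.5, -0.8, -0.1]
gripper_width: 24.9
24.89544850978731 [ 419.57089451 -152.81062836  197.0683914 ] [1.79926951e+02 5.09458117e-02 9.02578262e+01] [-3.11380665e+01 -4.34895135e+00  1.05460886e+02 -5.53736932e-03
  7.87991714e+01 -3.13948537e+01]
```

```bash
python3 -m inch '[[0.41,3,4,0,0,0,0],[0.41,6,8,-2,0,0,0],[0.41,9,12,-5,0,0,0],[0.41,12,15.6,-8,0,0,0],[0.41,12,15.6,-11,0,0,0],[0.41,12,15.6,-14,0,0,0],[0.41,12,15.6,-16,0,0,0],[0.41,12,15.6,-17,0,0,0],[0.41,12,15.6,-17,0,0,0],[0.41,12,15.6,-17,0,0,0]]'
python3 - <<'E'
from h import *
s=get_state();print(s['tcp_pos'],s['force'])
im=get_image("top")
for b in blue(im,9): print(*b)
save(im,"t1");cv2.imwrite("pics/t1c.png",cv2.resize(im["frame"][100:300,20:340,::-1],(800,500)))
w=get_image("wrist");cv2.imwrite("pics/w1.png",w["frame"][:,:,::-1])
E
```

```text
t: 3.0
tcp_pos: [540.5, 2.8, 28.1]
eef_rot: [179.8, 0.1, 90.2]
force: [0.2, 0.1, 0.5]
gripper_width: 25.3
[540.53648283   2.82483766  28.09694032] [0.17071801 0.12460679 0.51293653]
[297.6 158.8] 155 [ 626.2 -152.7]
[206.4 192.9] 155 [539.   62.9]
[298.8 234.9] 172 [ 444.4 -154.2]
```

View pics/w1.png

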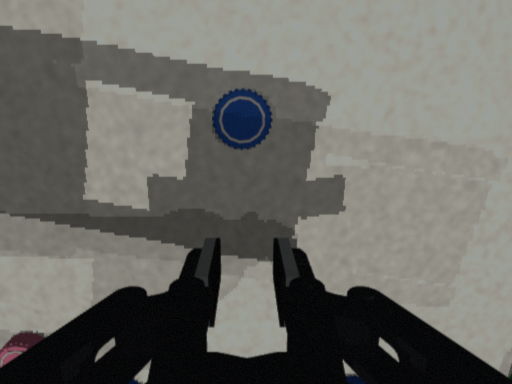

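Wrist view: the blue cap at (242,118) is straight ahead of the fingers (centre about col 247, a couple of mm off). I'll lower and start pushing along +y.

```bash
python3 -m inch '[[0.41,-0.2,0,-1.2,0,0,0],[0.41,-0.2,0.3,-2.3,0,0,0],[0.41,-0.2,1.3,-2.4,0,0,0],[0.41,-0.2,2.3,-2.4,0,0,0],[0.41,-0.2,3.1,-2.4,0,0,0],[0.41,-0.2,3.7,-2.4,0,0,0],[0.41,-0.2,4.3,-2.4,0,0,0],[0.41,-0.2,5.1,-2.4,0,0,0],[0.41,-0.2,6.1,-2.4,0,0,0],[0.41,-0.2,7.1,-2.4,0,0,0]]'
python3 - <<'E'
from h import *
for b in blue(get_image("top"),9): print(*b)
w=get_image("wrist");cv2.imwrite("pics/w2.png",w["frame"][:,:,::-1])
E
```

```text
t: 4.1
tcp_pos: [539.3, 74.5, 5.0]
eef_rot: [179.7, 0.1, 90.2]
force: [0.5, -0.1, -0.0]
gripper_width: 24.9
[297.5 158.8] 156 [ 626.2 -152.6]
[208.1 193.1] 103 [538.7  58.9]
[298.8 234.9] 173 [ 444.4 -154.3]
```

View pics/w2.png

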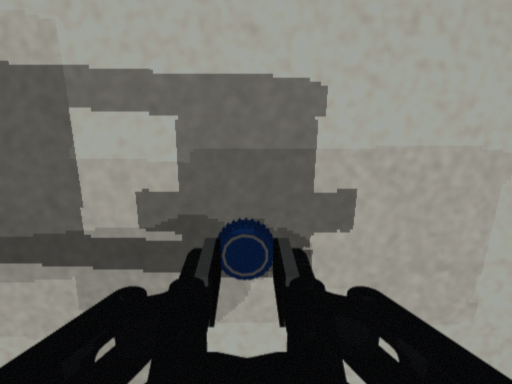

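Run:
```python
from h import *
from scipy.spatial.transform import Rotation as Ro
s=get_state();w=get_image("wrist")
T=np.array(w["tool_from_camera"]);K=np.array(w["intrinsics"]);print(np.round(T,2).tolist(),K[0,0],K[:2,2])
R=Ro.from_euler('xyz',s["eef_rot"],degrees=True).as_matrix();t=np.array(s["tcp_pos"])
im=dict(intrinsics=K,rotation=R@T[:3,:3],xyz=R@T[:3,3]+t)
print("cam",im["xyz"],s["tcp_pos"])
for uv in [(245,255),(217,252),(275,252),(245,219)]:
    print(uv,np.round(ray(im,uv,15)))
# project tips
def proj(p):
    q=im["rotation"].T@(np.array(p)-im["xyz"]);u=K@[q[0],-q[1],-q[2]];return np.round(u[:2]/u[2])
for dz in(0,4,8,13): 
  for dx in(-12.5,12.5):
    for dy in(11,-11): print(dz,dx,dy,proj(t+[dx,dy,dz]))
i=get_image("scene");cv2.imwrite("pics/s2.png",cv2.resize(i["frame"][130:280,180:380,::-1],(800,600),interpolation=cv2.INTER_CUBIC))
for b in blue(i,9,10): print(*b)
```

```text
[[0.0, 0.96, 0.29, 74.74], [1.0, -0.0, 0.0, -0.5], [0.0, 0.29, -0.96, -176.1], [0.0, 0.0, 0.0, 1.0]] 327.6484245123966 [246.47214976 193.11303096]
cam [537.32223192 150.02552787 180.87994609] [539.08292108  75.09693416   4.87122706]
(245, 255) [538.  62.  15.]
(217, 252) [522.  64.  15.]
(275, 252) [554.  64.  15.]
(245, 219) [538.  84.  15.]
0 -12.5 11 [226. 209.]
0 -12.5 -11 [226. 244.]
0 12.5 11 [270. 209.]
0 12.5 -11 [269. 244.]
4 -12.5 11 [225. 212.]
4 -12.5 -11 [226. 247.]
4 12.5 11 [270. 212.]
4 12.5 -11 [269. 247.]
8 -12.5 11 [225. 214.]
8 -12.5 -11 [226. 251.]
8 12.5 11 [271. 214.]
8 12.5 -11 [270. 251.]
13 -12.5 11 [224. 218.]
13 -12.5 -11 [225. 255.]
13 12.5 11 [271. 218.]
13 12.5 -11 [270. 255.]
[256.5 154. ] 72 [ 444.4 -152.7]
[209.  189.1] 85 [ 626.  -150.8]
[285.3 224.3] 27 [544.1  71.6]
```

View pics/s2.png

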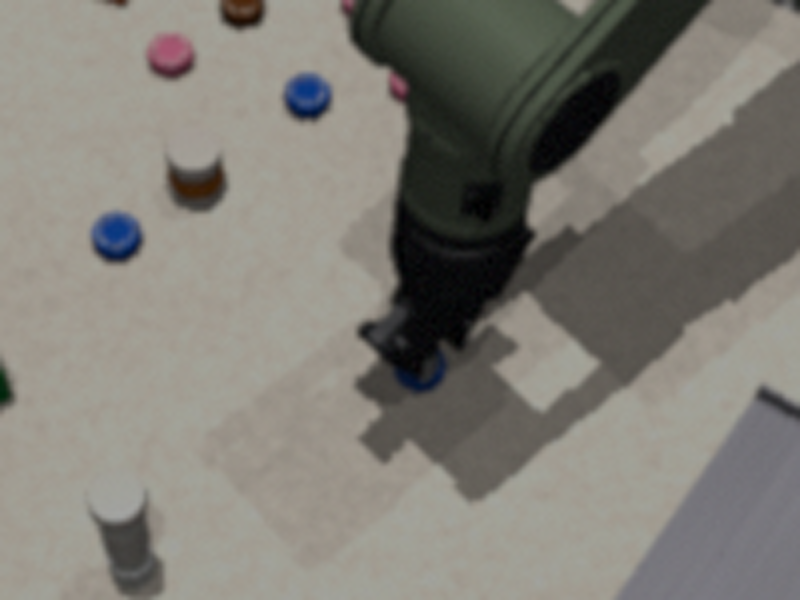

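Wrist and scene views: the cap is still at (538,62), and the fingers slid over its top without force. At a 25 mm opening the tips evidently stand well above the nominal TCP. I'll go back behind the cap and find the real tip height by touching the bench gently.

```bash
python3 -m inch '[[0.41,0,0,1.5,0,0,0],[0.41,0,-3,1.5,0,0,0],[0.41,0,-6,1.5,0,0,0],[0.41,0,-7.5,1,0,0,0],[0.41,0,-7.5,0,0,0,0],[0.41,0,-7.5,-0.3,0,0,0],[0.41,0,-7.5,-0.3,0,0,0]]'; python3 -m inch '[[0.41,0,0,-0.1,0,0,0],[0.41,0,0,-0.3,0,0,0],[0.41,0,0,-0.3,0,0,0]]';python3 -m inch '[[0.41,0,0,-0.1,0,0,0],[0.41,0,0,-0.2,0,0,0],[0.41,0,0,-0.2,0,0,0]]'
```

```text
t: 5.0
tcp_pos: [537.7, 0.1, 0.5]
eef_rot: [179.9, 0.0, 90.3]
force: [-0.2, 0.3, 0.4]
gripper_width: 25.0
t: 5.3
tcp_pos: [537.5, 0.7, -2.8]
eef_rot: [179.9, 0.0, 90.4]
force: [-0.5, 0.0, -0.1]
gripper_width: 25.3
t: 5.6
tcp_pos: [537.4, 0.8, -4.8]
eef_rot: [179.9, 0.0, 90.4]
force: [0.5, 0.0, 1.1]
gripper_width: 25.5
```

```bash
python3 -m inch '[[0.41,0,0,-0.1,0,0,0],[0.41,0,0,-0.2,0,0,0],[0.41,0,0,-0.2,0,0,0]]';python3 -m inch '[[0.41,0,0,-0.1,0,0,0],[0.41,0,0,-0.2,0,0,0],[0.41,0,0,-0.2,0,0,0]]'
python3 - <<'E'
from h import *
w=get_image("wrist");cv2.imwrite("pics/w3.png",w["frame"][:,:,::-1])
E
```

```text
t: 5.9
tcp_pos: [537.3, 0.8, -7.0]
eef_rot: [180.0, 0.0, 90.4]
force: [0.7, 0.1, 0.3]
gripper_width: 25.1
t: 6.2
tcp_pos: [537.0, 0.8, -9.2]
eef_rot: [180.0, 0.0, 90.4]
force: [0.1, -0.2, 0.2]
gripper_width: 25.2
```

View pics/w3.png

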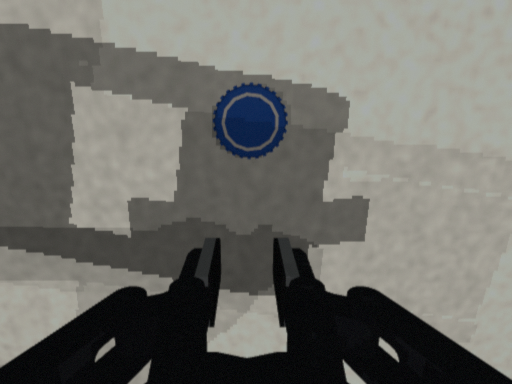

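The tips still don't touch at z=-9, and the wrist geometry also puts the visible tips some 35 mm behind the nominal TCP. I'll compare with the fingers shut, then keep probing.

```bash
python3 -m inch '[[1,0,0,0.4,0,0,0],[1,0,0,0.4,0,0,0],[1,0,0,0.4,0,0,0],[1,0,0,0.4,0,0,0],[1,0,0,0.4,0,0,0]]'
python3 - <<'E'
from h import *
w=get_image("wrist");a=w["frame"][:,:,::-1]
i=get_image("scene");b=cv2.resize(i["frame"][170:250,240:340,::-1],(480,384),interpolation=cv2.INTER_CUBIC)
b=cv2.convertScaleAbs(b,alpha=1.6,beta=20)
cv2.imwrite("pics/w4.png",cv2.resize(np.hstack([a,b]),(800,310)))
E
```

```text
t: 6.75
tcp_pos: [537.1, 0.8, -5.2]
eef_rot: [180.0, 0.0, 90.4]
force: [1.0, 0.0, -0.2]
gripper_width: -0.2
```

View pics/w4.png

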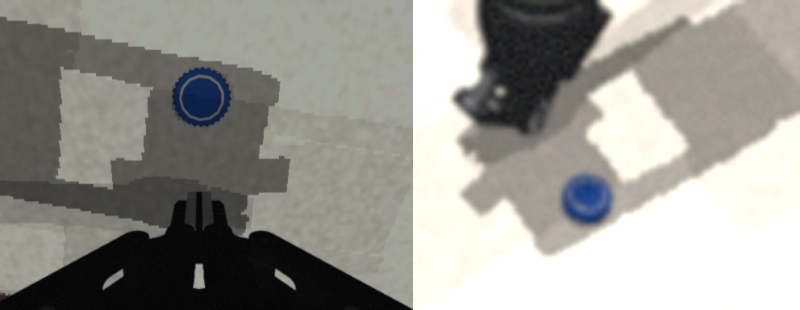

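```bash
python3 -m inch '[[0.5,0,0,-0.2,0,0,0],[0.5,0,0,-0.4,0,0,0],[0.5,0,0,-0.6,0,0,0],[0.5,0,0,-0.6,0,0,0]]'; for i in 1; do python3 -m inch '[[0.5,0,0,-0.1,0,0,0],[0.5,0,0,-0.2,0,0,0],[0.5,0,0,-0.3,0,0,0]]';done;  python3 -m inch '[[0.5,0,0,-0.1,0,0,0],[0.5,0,0,-0.2,0,0,0],[0.5,0,0,-0.3,0,0,0]]'
```

```text
t: 7.25
tcp_pos: [536.6, 0.9, -11.7]
eef_rot: [-180.0, 0.0, 90.4]
force: [0.1, -0.2, 0.1]
gripper_width: 21.4
t: 7.55
tcp_pos: [536.6, 0.9, -14.8]
eef_rot: [-180.0, 0.0, 90.4]
force: [0.4, -0.1, 0.3]
gripper_width: 21.4
t: 7.85
tcp_pos: [536.6, 0.9, -17.9]
eef_rot: [-180.0, 0.0, 90.4]
force: [0.4, -0.8, 0.7]
gripper_width: 21.3
```

```bash
python3 -m inch '[[0.5,0,0,-0.1,0,0,0],[0.5,0,0,-0.2,0,0,0],[0.5,0,0,-0.3,0,0,0]]'; python3 -m inch '[[0.5,0,0,-0.1,0,0,0],[0.5,0,0,-0.2,0,0,0],[0.5,0,0,-0.2,0,0,0]]'
python3 - <<'E'
from h import *
w=get_image("wrist");a=w["frame"][:,:,::-1]
i=get_image("scene");b=cv2.resize(i["frame"][170:250,240:340,::-1],(480,384),interpolation=cv2.INTER_CUBIC)
b=cv2.convertScaleAbs(b,alpha=1.6,beta=20)
cv2.imwrite("pics/w5.png",cv2.resize(np.hstack([cv2.convertScaleAbs(a,alpha=1.6,beta=20),b]),(800,310)))
E
```

```text
t: 8.15
tcp_pos: [536.6, 0.9, -21.0]
eef_rot: [-180.0, 0.0, 90.4]
force: [-1.4, -0.5, -0.6]
gripper_width: 21.3
t: 8.45
tcp_pos: [536.5, 0.9, -23.1]
eef_rot: [-179.9, 0.0, 90.4]
force: [0.0, 0.1, 0.4]
gripper_width: 21.6
```

View pics/w5.png

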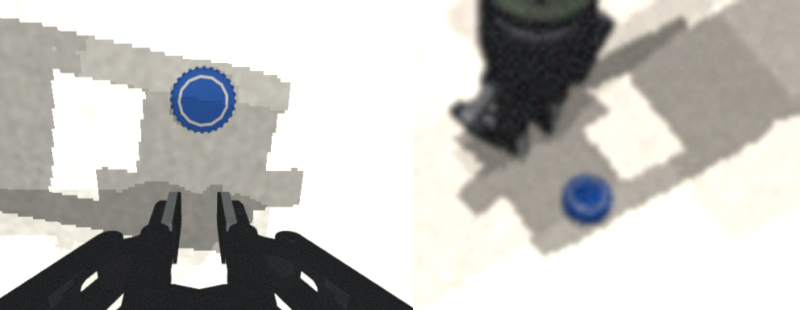

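```bash
python3 -m inch '[[0.5,0,0,-0.1,0,0,0],[0.5,0,0,-0.2,0,0,0],[0.5,0,0,-0.3,0,0,0]]'; python3 -m inch '[[0.5,0,0,-0.1,0,0,0],[0.5,0,0,-0.2,0,0,0],[0.5,0,0,-0.2,0,0,0]]';  python3 -m inch '[[0.5,0,0,-0.1,0,0,0],[0.5,0,0,-0.2,0,0,0],[0.5,0,0,-0.2,0,0,0]]'
```

```text
t: 8.85
tcp_pos: [536.6, 0.9, -26.1]
eef_rot: [-180.0, 0.0, 90.4]
force: [-0.1, -0.6, -0.3]
gripper_width: 21.3
t: 9.15
tcp_pos: [536.4, 0.9, -28.3]
eef_rot: [-179.9, 0.0, 90.4]
force: [0.4, 0.4, 0.0]
gripper_width: 21.7
t: 9.45
tcp_pos: [536.2, 0.9, -30.5]
eef_rot: [-179.9, 0.0, 90.4]
force: [0.8, 0.9, -0.0]
gripper_width: 21.2
```

Run:
```python
from h import *
w=get_image("wrist");a=cv2.convertScaleAbs(w["frame"][:,:,::-1],alpha=1.6,beta=20)
cv2.imwrite("pics/w6.png",cv2.resize(a[180:340,150:350],(800,640))[:600])
```

```text
(no output)
```

View pics/w6.png

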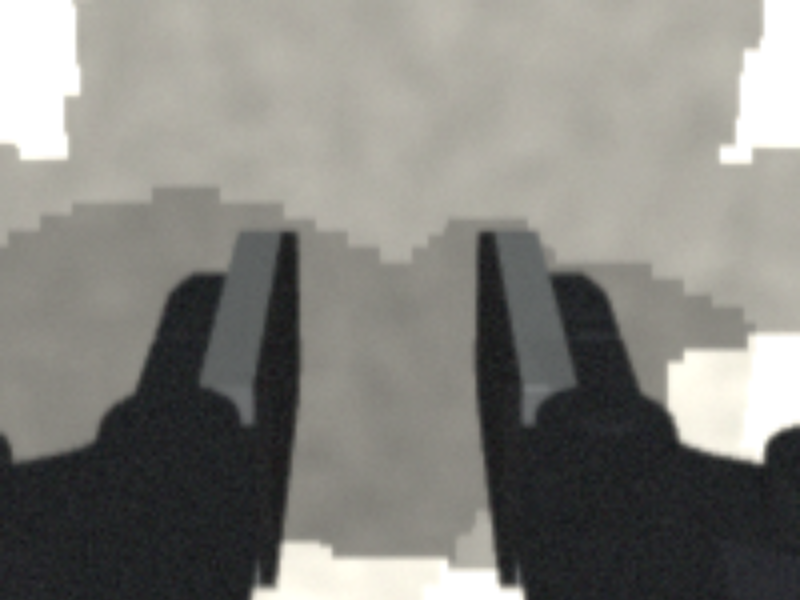

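The tip shadows now almost meet the tips, so the bench is only a few mm below. I'll continue in small steps.

```bash
python3 -m inch '[[0.5,0,0,-0.1,0,0,0],[0.5,0,0,-0.2,0,0,0]]'; python3 -m inch '[[0.5,0,0,-0.1,0,0,0],[0.5,0,0,-0.2,0,0,0]]'
```

```text
t: 9.7
tcp_pos: [536.3, 0.9, -32.4]
eef_rot: [-179.9, 0.0, 90.4]
force: [0.0, 0.1, -1.1]
gripper_width: 21.5
t: 9.9
tcp_pos: [536.3, 0.9, -34.5]
eef_rot: [-179.9, 0.0, 90.4]
force: [0.2, -0.0, 0.9]
gripper_width: 21.5
```

```bash
python3 -m inch '[[0.5,0,0,-0.1,0,0,0],[0.5,0,0,-0.2,0,0,0]]'
```

```text
t: 10.1
tcp_pos: [536.4, 0.9, -34.6]
eef_rot: [-179.9, 0.0, 90.4]
force: [-7.2, 0.1, 21.5]
gripper_width: 21.4
```

Bench contact is at TCP z about -34.5, so the real tips are 34.5 mm short of the nominal TCP; two cues from the wrist image agree. I'll run with tips about 4 mm up (z=-30.5) and push A.

```bash
python3 -m inch '[[0.5,0.2,0,0.4,0,0,0],[0.5,0.2,1,0.4,0,0,0],[0.5,0.2,2,0.4,0,0,0],[0.5,0.2,2.8,0.4,0,0,0],[0.5,0.2,3.4,0.4,0,0,0],[0.5,0.2,4,0.4,0,0,0],[0.5,0.2,4.8,0.4,0,0,0],[0.5,0.2,5.8,0.4,0,0,0],[0.5,0.2,6.8,0.4,0,0,0],[0.5,0.2,7.8,0.4,0,0,0]]'
cat >> h.py <<'E'
def wblue(z=15):
    from scipy.spatial.transform import Rotation as Ro
    s=get_state();w=get_image("wrist");T=np.array(w["tool_from_camera"])
    R=Ro.from_euler('xyz',s["eef_rot"],degrees=True).as_matrix()
    im=dict(frame=w["frame"],intrinsics=w["intrinsics"],rotation=R@T[:3,:3],xyz=R@T[:3,3]+np.array(s["tcp_pos"]))
    return blue(im,z,300)
E
python3 - <<'E'
from h import *
for b in wblue(): print(*b)
E
```

```text
t: 11.1
tcp_pos: [538.3, 79.8, -30.6]
eef_rot: [-179.9, 0.0, 90.4]
force: [0.5, 0.4, 0.3]
gripper_width: 21.5
[246.3 211.1] 4753 [537.6 106.5]
```

The cap is seated against the fingers (106.5, i.e. 27 mm ahead). Continuing the push.

```bash
python3 -m inch '[[0.5,0,0.8,0,0,0,0],[0.5,0,2,0,0,0,0],[0.5,-0.1,3.4,0,0,0,0],[0.5,-0.1,4.8,0,0,0,0],[0.5,-0.2,6.2,0,0,0,0],[0.5,-0.2,7.6,0,0,0,0],[0.5,-0.3,9,0,0,0,0],[0.5,-0.3,10.4,0,0,0,0],[0.5,-0.4,11.8,0,0,0,0],[0.5,-0.4,12.8,0,0,0,0]]'
python3 - <<'E'
from h import *
for b in wblue(): print(*b)
E
```

```text
t: 12.15
tcp_pos: [534.1, 210.6, -30.6]
eef_rot: [-179.9, -0.1, 90.5]
force: [-1.0, -0.0, -0.8]
gripper_width: 21.0
[246.3 210.9] 4723 [533.3 237.3]
```

```bash
python3 -m inch '[[0.5,0,0.8,0,0,0,0],[0.5,0,1.8,0.1,0,0,0],[0.5,-0.1,3,0.2,0,0,0],[0.5,-0.1,4.2,0.3,0,0,0],[0.5,-0.2,5.4,0.4,0,0,0],[0.5,-0.2,6.6,0.5,0,0,0],[0.5,-0.3,7.8,0.5,0,0,0],[0.5,-0.3,9,0.5,0,0,0],[0.5,-0.4,9.9,0.5,0,0,0],[0.5,-0.4,10.5,0.5,0,0,0]]'
python3 - <<'E'
from h import *
for b in wblue(19): print(*b)
E
```

```text
t: 13.2
tcp_pos: [529.9, 317.7, -25.6]
eef_rot: [-179.9, -0.1, 90.5]
force: [0.2, -0.6, -0.1]
gripper_width: 21.3
[246.3 210.4] 4691 [529.1 344.2]
```

```bash
python3 -m inch '[[0.5,0,-1.5,0,0,0,0],[0.5,0,-3,3,0,0,0],[0.5,0,-5,7,0,0,0],[0.5,-1,-10,9,0,0,0],[0.5,-2,-15,9,0,0,0],[0.5,-3,-20,9,0,0,0],[0.5,-4,-25,9,0,0,0],[0.5,-5,-30,9,0,0,0],[0.5,-6,-35,9,0,0,0],[0.5,-7,-40,9,0,0,0]]';  python3 -m inch '[[0.5,-0.5,-4,0,0,0,0],[0.5,-1,-8,0,0,0,0],[0.5,-1.5,-11,0,0,0,0],[0.5,-1.5,-11.5,0,0,0,0],[0.5,-1.5,-11.5,0,0,0,0]]'
python3 - <<'E'
from h import *
for b in wblue(15): print(*b)
for b in blue(get_image("scene"),9): print(*b)
E
```

```text
t: 14.25
tcp_pos: [460.5, -74.2, 64.5]
eef_rot: [-179.9, -0.1, 90.5]
force: [-0.5, -0.3, -0.4]
gripper_width: 21.5
t: 14.75
tcp_pos: [444.5, -190.5, 64.4]
eef_rot: [-179.9, -0.1, 90.3]
force: [0.4, 0.3, -0.5]
gripper_width: 21.6
[245.3 149.2] 1818 [ 442.6 -153.1]
[493.1 148.4] 1702 [ 613.6 -151.6]
[256.6 154. ] 76 [ 444.4 -152.6]
[208.9 189.1] 85 [ 626.4 -150.8]
[367.4 294.9] 141 [529.9 342.6]
```

```bash
python3 -m inch '[[0.5,-0.1,-0.7,-3,0,0,0],[0.5,-0.1,-0.7,-6,0,0,0],[0.5,-0.1,-0.7,-8.5,0,0,0],[0.5,-0.1,-0.7,-9.4,0,0,0],[0.5,-0.1,-0.6,-9.5,0,0,0],[0.5,-0.1,0,-9.5,0,0,0],[0.5,-0.1,0.6,-9.5,0,0,0],[0.5,-0.1,1.2,-9.5,0,0,0],[0.5,-0.1,1.8,-9.5,0,0,0],[0.5,-0.1,2.6,-9.5,0,0,0]]';  python3 -m inch '[[0.5,0,0.8,0,0,0,0],[0.5,0,2,0,0,0,0],[0.5,0,3.4,0,0,0,0],[0.5,0,4.8,0,0,0,0],[0.5,0,6.2,0,0,0,0],[0.5,0,7.6,0,0,0,0],[0.5,0,9,0,0,0,0],[0.5,0,10.4,0,0,0,0],[0.5,0,11.8,0,0,0,0],[0.5,0,13,0,0,0,0]]'
python3 - <<'E'
from h import *
for b in wblue(15): print(*b)
E
```

```text
t: 15.85
tcp_pos: [444.3, -162.4, -30.1]
eef_rot: [-179.9, -0.1, 90.5]
force: [0.6, -0.2, 0.5]
gripper_width: 21.4
t: 16.85
tcp_pos: [444.2, -31.1, -30.2]
eef_rot: [-179.9, -0.1, 90.5]
force: [-0.2, -0.8, 0.8]
gripper_width: 21.3
[246.4 210.9] 4743 [443.3  -4.6]
```

```bash
python3 -m inch '[[0.5,0,0.8,0,0,0,0],[0.5,0,2,0,0,0,0],[0.5,0,3.4,0,0,0,0],[0.5,0,4.8,0,0,0,0],[0.5,0,6.2,0,0,0,0],[0.5,0,7.6,0,0,0,0],[0.5,0,9,0,0,0,0],[0.5,0,10.4,0,0,0,0],[0.5,0,11.8,0,0,0,0],[0.5,0,13,0,0,0,0]]';  python3 -m inch '[[0.5,0,0.8,0,0,0,0],[0.5,0,2,0,0,0,0],[0.5,0,3.2,0,0,0,0],[0.5,0,4.4,0,0,0,0],[0.5,0,5.6,0,0,0,0],[0.5,0,6.8,0,0,0,0],[0.5,0,8,0,0,0,0],[0.5,0,9.2,0,0,0,0],[0.5,0,10.1,0,0,0,0],[0.5,0,10.5,0,0,0,0]]'
python3 - <<'E'
from h import *
for b in wblue(15): print(*b)
E
```

```text
t: 17.9
tcp_pos: [443.6, 101.2, -30.3]
eef_rot: [-179.9, -0.2, 90.5]
force: [-0.9, -1.2, 0.4]
gripper_width: 21.3
t: 18.9
tcp_pos: [443.6, 207.3, -30.3]
eef_rot: [-179.9, -0.2, 90.6]
force: [0.3, 0.0, -0.3]
gripper_width: 21.2
[246.3 210.9] 4802 [442.8 233.7]
```

```bash
python3 -m inch '[[0.5,0,0.8,0.1,0,0,0],[0.5,0,1.8,0.2,0,0,0],[0.5,0,3,0.3,0,0,0],[0.5,0,4.2,0.4,0,0,0],[0.5,0,5.4,0.5,0,0,0],[0.5,0,6.6,0.5,0,0,0],[0.5,0,7.8,0.5,0,0,0],[0.5,0,9,0.5,0,0,0],[0.5,0,9.8,0.5,0,0,0],[0.5,0,10.2,0.5,0,0,0]]'
python3 - <<'E'
from h import *
for b in wblue(19): print(*b)
E
```

```text
t: 19.95
tcp_pos: [443.6, 310.3, -25.3]
eef_rot: [-179.9, -0.2, 90.7]
force: [-1.0, -0.6, -0.4]
gripper_width: 21.3
[440.3 194. ] 5369 [524.2 345. ]
[246.5 210.4] 4736 [442.8 336.6]
```

```bash
python3 -m inch '[[0.5,0,-1.5,0,0,0,0],[0.5,0,-3,3,0,0,0],[0.5,0,-5,7,0,0,0],[0.5,3,-9,9,0,0,0],[0.5,5,-13.5,9,0,0,0],[0.5,7,-18,9,0,0,0],[0.5,9,-22.5,9,0,0,0],[0.5,11,-27,9,0,0,0],[0.5,13,-31.5,9,0,0,0],[0.5,15,-36,9,0,0,0]]';  python3 -m inch '[[0.5,1.5,-4,0,0,0,0],[0.5,2.5,-8,0,0,0,0],[0.5,3.2,-12,0,0,0,0],[0.5,3.2,-14.8,0,0,0,0],[0.5,3.2,-14.8,0,0,0,0],[0.5,3.2,-14.8,0,0,0,0]]'
python3 - <<'E'
from h import *
for b in wblue(15): print(*b)
for b in blue(get_image("scene"),9): print(*b)
E
```

```text
t: 21.0
tcp_pos: [592.9, -53.0, 64.5]
eef_rot: [-179.9, -0.2, 90.6]
force: [-0.3, -0.3, 0.1]
gripper_width: 21.5
t: 21.6
tcp_pos: [623.4, -202.3, 63.9]
eef_rot: [-179.8, -0.3, 90.4]
force: [0.1, 0.9, -0.3]
gripper_width: 21.1
[249.9 130.5] 1881 [ 624.5 -152. ]
[209.1 189.2] 87 [ 626.1 -150.4]
[387.2 269.9] 127 [443.2 334.4]
[367.6 294.8] 141 [529.4 342.8]
```

```bash
python3 -m inch '[[0.5,0.2,0,-3,0,0,0],[0.5,0.2,0,-6,0,0,0],[0.5,0.2,0,-8.5,0,0,0],[0.5,0.2,0.1,-9.4,0,0,0],[0.5,0.2,0.8,-9.4,0,0,0],[0.5,0.2,1.4,-9.4,0,0,0],[0.5,0.2,2,-9.4,0,0,0],[0.5,0.2,2.6,-9.4,0,0,0],[0.5,0.2,3.2,-9.4,0,0,0],[0.5,0.2,4,-9.4,0,0,0]]';  python3 -m inch '[[0.5,0,0.8,0,0,0,0],[0.5,0,2,0,0,0,0],[0.5,0,3.4,0,0,0,0],[0.5,0,4.8,0,0,0,0],[0.5,0,6.2,0,0,0,0],[0.5,0,7.6,0,0,0,0],[0.5,0,9,0,0,0,0],[0.5,0,10.4,0,0,0,0],[0.5,0,11.4,0,0,0,0],[0.5,0,12,0,0,0,0]]'
python3 - <<'E'
from h import *
for b in wblue(15): print(*b)
E
```

```text
t: 22.7
tcp_pos: [626.5, -160.2, -29.1]
eef_rot: [-179.9, -0.2, 90.5]
force: [0.9, -1.1, 0.0]
gripper_width: 21.5
t: 23.7
tcp_pos: [626.5, -39.0, -29.1]
eef_rot: [-179.9, -0.2, 90.6]
force: [-0.7, -1.0, -0.3]
gripper_width: 21.6
[246.4 210.1] 4680 [625.6 -12.6]
```

```bash
python3 -m inch '[[0.5,-0.2,0.8,-0.1,0,0,0.03],[0.5,-0.6,2,-0.1,0,0,0.06],[0.5,-1.1,3.3,-0.1,0,0,0.1],[0.5,-1.6,4.6,-0.1,0,0,0.14],[0.5,-2.1,5.9,-0.1,0,0,0.18],[0.5,-2.7,7.2,-0.1,0,0,0.22],[0.5,-3.3,8.5,-0.1,0,0,0.25],[0.5,-3.9,9.8,-0.1,0,0,0.28],[0.5,-4.4,11,-0.1,0,0,0.3],[0.5,-4.8,11.8,-0.1,0,0,0.3]]'
python3 - <<'E'
from h import *
for b in wblue(15): print(*b)
E
```

```text
t: 24.75
tcp_pos: [577.8, 80.9, -30.2]
eef_rot: [-179.8, -0.3, 107.9]
force: [0.4, -1.0, -0.2]
gripper_width: 21.3
[246.6 210.9] 4698 [569.2 106. ]
```

```bash
python3 -m inch '[[0.5,-0.3,0.8,0,0,0,0],[0.5,-0.8,2,0,0,0,0],[0.5,-1.3,3.3,0,0,0,0],[0.5,-1.9,4.6,0,0,0,0],[0.5,-2.4,5.9,0,0,0,0],[0.5,-2.9,7.2,0,0,0,0],[0.5,-3.5,8.5,0,0,0,0],[0.5,-4,9.8,0,0,0,0],[0.5,-4.5,11,0,0,0,0],[0.5,-4.8,11.8,0,0,0,0]]'
python3 - <<'E'
from h import *
for b in wblue(15): print(*b)
E
```

```text
t: 25.8
tcp_pos: [528.3, 201.1, -30.4]
eef_rot: [-179.8, -0.3, 107.9]
force: [0.6, 0.7, 0.6]
gripper_width: 21.5
[246.6 211.1] 4702 [519.8 226.1]
```

```bash
python3 -m inch '[[0.5,-0.3,0.7,0,0,0,0],[0.5,-0.7,1.7,0.1,0,0,0],[0.5,-1.1,2.7,0.2,0,0,0],[0.5,-1.5,3.7,0.3,0,0,0],[0.5,-1.9,4.7,0.4,0,0,0],[0.5,-2.3,5.7,0.5,0,0,0],[0.5,-2.7,6.7,0.5,0,0,0],[0.5,-3,7.4,0.5,0,0,0],[0.5,-3.1,7.7,0.5,0,0,0]]'
python3 - <<'E'
from h import *
for b in wblue(19): print(*b)
E
```

```text
t: 26.75
tcp_pos: [496.5, 279.7, -25.4]
eef_rot: [-179.8, -0.4, 108.0]
force: [0.4, 0.5, 0.4]
gripper_width: 21.2
[163.9 107.3] 5710 [444.  335.3]
[365.3 153.6] 5393 [526.1 342.9]
[246.3 210.2] 4735 [487.8 304.8]
```

All three caps are inside. I'll back out, lift clear and check.

```bash
python3 -m inch '[[0.5,0.5,-1.5,0.2,0,0,0],[0.5,1,-3,2,0,0,0],[0.5,1,-4,6,0,0,0],[0.5,1,-8,10,0,0,0],[0.5,0,-13,14,0,0,0],[0.5,-2,-18,14,0,0,0],[0.5,-4,-23,14,0,0,0],[0.5,-6,-28,14,0,0,0],[0.5,-6,-28,14,0,0,0],[0.5,-6,-28,14,0,0,0]]'
python3 - <<'E'
from h import *
for cam in("scene","top"):
    im=get_image(cam);save(im,cam+"9")
    for b in blue(im,13): 
        r=b[2]-[493,242];print(cam,*b,"scoop x~",round(r@[-.175,.985]-100),"y~",round(r@[-.985,-.175]))
    a=cv2.imread(f"pics/{cam}0.png").astype(int)
    for l in("jar","microtubes","tube","tipbox","bucket","marker"):
        print(l,[(np.round(d["uv"]),round(d["confidence"],2)) for d in spot_in(cam,l)[:1]])
cv2.imwrite("pics/end.png",np.hstack([cv2.resize(cv2.imread("pics/scene9.png"),(400,300)),cv2.resize(cv2.imread("pics/top9.png"),(400,300))]))
E
```

```text
t: 27.8
tcp_pos: [435.2, -4.1, 114.7]
eef_rot: [-179.7, -0.3, 107.7]
force: [-0.1, 0.2, -0.2]
gripper_width: 21.2
scene [387.2 269.9] 127 [445.3 334.6] scoop x~ 0 y~ 31
scene [365.7 272.7] 124 [490.9 303.3] scoop x~ -39 y~ -9
scene [367.6 294.8] 143 [531.2 342.9] scoop x~ -7 y~ -55
jar [(array([228., 170.]), 0.73)]
microtubes [(array([204., 115.]), 0.83)]
tube [(array([209., 263.]), 0.55)]
tipbox [(array([158., 214.]), 0.82)]
bucket [(array([136., 128.]), 0.62)]
marker [(array([271., 334.]), 0.76)]
top [ 87.1 193.9] 172 [531.  343.5] scoop x~ -7 y~ -55
top [102.4 211.3] 170 [490.6 303.4] scoop x~ -39 y~ -8
top [ 86.8 231. ] 182 [444.2 334.9] scoop x~ 0 y~ 32
jar [(array([299., 186.]), 0.73)]
microtubes [(array([392., 223.]), 0.91)]
tube [(array([218.,  88.]), 0.61)]
tipbox [(array([305.,  91.]), 0.68)]
bucket [(array([416., 128.]), 0.64)]
marker [(array([140., 100.]), 0.59)]
```

View pics/end.png

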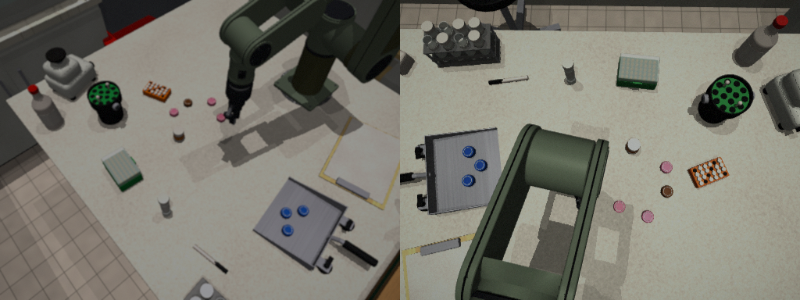

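The final picture shows all three blue caps well inside the scoop (scoop x about 0, -39 and -7 mm), the bystanders in place and the arm clear.

```bash
python3 -c "
from bench import job_done
print(job_done())"
```

```text
the job is handed in; nothing more can be done
None
```

I swept all three blue caps into the scoop one at a time, with the fingers about 21 mm apart behind each cap, and handed the job in at about 28 s. No verdict was reported.

**Last checks:**
- **Caps:** both cameras agree within about 1 mm. In the scoop frame the caps lie at about (-7, -55), (0, 32) and (-39, -9) mm. All are well inside the lip limit of -80 mm and between the walls. I judged that they lay flat and still from the pictures; I did not measure their height or speed.
- **Bystanders:** all six were found standing within a few pixels of their first detections, which is detector noise. I did not measure their shift or tilt in millimetres.
- **Arm:** it ended lifted clear, with the force reading near zero.

**One thing disagreed:** the real fingertips end about 34 mm short of the reported TCP.
- My first push passed over the first cap without touching it.
- I then found the true tip height by touching the bench lightly (about 21 N) and corrected for it in every later move.

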